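# Clamp a welded bracket with a jaw knob sunk behind a guard

### The arm

A 6-joint arm with a two-finger parallel gripper is mounted at the origin on a cart in front of the work surface, level with it; the furniture and walls round the work are solid. World frame = base frame: x ahead of the robot, y to its left, z up, the work surface at z = 0. Lengths are in mm, angles in rad, forces in N, time in s.
With the tool pointing down it reaches from about 350 to 875 mm from the base axis. Payload 4.2 kg.
Tool frame: the origin (TCP) lies midway between the tips of the shut fingers; the grasp point (between the pads) lies 19 mm behind it (arm.grip_point_offset is the distance from the TCP to the grasp point, in mm); z points along the fingers, x is the direction in which the jaws open and shut, and the axes are right-handed (so a half turn about z gives the same grasp; the last joint's range is limited). The gripper opens to 85 mm and grips with 20 to 120 N. Pads are 22 mm wide; open, the fingers measure 114 mm over their backs; the gripper's body (76 mm by 85 mm) begins 54 mm behind the grasp point. The pads swing forward as they close: fully open they stand 13 mm farther back than shut.
Start: joints at [-0.983, 0.385, 0.008, 0, -1.194, -0.259], TCP at [201.832, -591.492, 231.312] pointing down, gripper open.
Joint ranges: [-3.14, 3.14], [-1.21, 2.06], [-1.07, 1.41], [-3.16, 2.05], [-2.99, -0.16], [-3.1, 3.1]. Speed limits (rad/s): [2.79, 2.79, 3.14, 3.14, 3.14, 3.14].

### API

Orientations are given as a unit quaternion [x, y, z, w].
In Python, from bench import arm gives the robot as it stands.
- The arm moves only by the tool move_arm, never from a script. Its argument "targets" is a list of rows, each a list of 7 numbers: the shift along the tool's x, y, z in cm, then the turn, a rotation vector about the tool's x, y, z in degrees, then the closure in counts, from 0 (fully open) to 255 (shut). In form: [[x, y, z, wx, wy, wz, grip], ...]. A call has 1 to 20 rows; each row is the pose to reach, as a shift and turn from the pose commanded when the call began, along the tool's axes at that moment; what a row does not reach only later rows make up. A row lasts 1/8 s, in which the tool goes at most 62.5 mm and 10.7 degrees, less where a joint would pass 70% of its speed; a pose out of reach is approached as far as the arm can. A call with a gripper value outside its range is refused whole. The fingers move at their own pace and stop on an object; the grip force is fixed at half the most. Time passes only in rows, so rows that repeat a pose let the fingers close. It gives the time, the measured TCP pose, the force and the opening at its end, in the units of the state.
- arm.read_state(): the state, without advancing time (a new reading comes with each control period).
- arm.get_image(name): name is "scene" or "side" or "wrist"; returns (picture, depth): 384x512x3 uint8, blue, green, red; 384x512 float32, mm along the optical axis (not along the pixel's ray), 0 where there is no reading.
- arm.camera_params(name): a dict with "mtx" (3x3 intrinsics, pixels), "dist" ([k1, k2, p1, p2, k3] as OpenCV has them; the pictures are not rectified), "world_to_cam" (4x4, takes a point from world to camera coordinates); the wrist camera has in their place "mount" (4x4, takes a point from camera to tool coordinates, whose origin is the TCP and whose axes are the tool frame's). Camera axes: x right, y down, z forward; pixel columns grow to the right and rows downward; lengths in mm; the calibration is good to about 2 mm. A picture is of the moment at which its call begins: read the wrist's pose just before it. camera_params takes no time and is no camera call.
- arm.job_done(): hands the job in, once; it reports no verdict.
Trained networks look in the newest picture that a camera, given by its name, has taken for a name from the list of things; names that differ only in an ending like _2 or _b are one class to them, and where a whole thing is asked for, a point or a joint stands for the part that bears it (a point fixed in the world has none). Each returns a list of dicts, best first, with "score" (0 to 1); they miss things now and then, are a little off and sometimes report something else, mostly with a low value. They report only what shows in the picture. A call takes as long as a camera call.
- arm.search_frame(thing, camera): "bbox" ([left, top, right, bottom] in pixels, round what is visible of it).
- arm.tip_of(thing, camera): "uv" ([column, row] in pixels: a listed point, or the origin of a listed thing).
The state is a dict: "clock": time; "joints": joint angles; "joint_vel": joint speeds; "joint_efforts": joint torques, N m; "position": TCP position; "ee_rot": TCP orientation; "contact_force": force on the tool from outside, world axes, zero at the start; "wrist_torque": the same for the moment, N m; "gripper_width": finger opening in mm.
Only numpy, scipy, OpenCV 4.12 (cv2) and the standard library are available. Lean on these libraries where they do the work, as an engineer would, in place of code of your own. Each camera call takes 0.05 s, during which the arm holds its last target.

### The job

Stand the welded bracket on its foot in the green clamp, centred along the jaws and with its long edges parallel to them, and let go of it. Then reach through the round opening of the yellow guard and turn the sunk black knob clockwise, regripping as needed, until the jaw grips the bracket's foot firmly and stays tight when you let go. Move the jaw only by its knob, and leave the other things on the table where they are.

Things in the scene. Friction and masses are not known exactly. Their poses are not given: they have to be found in the camera images.
- clamp: Green clamp fixed to the table, 150 mm deep (x), 305 mm wide (y), with a 6 mm base plate. Origin on its underside, on the table; x away from the robot, y left, z up. Right part (y -160 to -19 mm): gear housing, up to 125 mm high, whose guarded knob face slopes 35 degrees to the left, toward the lane: outward normal (0, sin 35, cos 35) in this frame. Left part: lane for the bracket, open above.
- guard (a point): Centre of the round opening, 90 mm in diameter, in the yellow guard plate (126 x 120 mm, 5 mm thick), on its outer surface. z axis: outward normal of the sloped face; x axis: the clamp's x; y axis: down the slope. The white panel that carries the knob lies sunk 48 mm behind this surface; the knob's axis is the opening's centre line.
- lane (a point): Middle of the lane on the base plate, clamp frame (0, 90.5, 6) mm: the bracket's origin belongs within about 12 mm of it. The lane lies between the moving jaw (right) and the steel anvil (left), both bars 70 mm long, x -35 to +35 mm, tops 20.5 mm above the table.
- anvil_face (a point): Middle of the anvil's gripping face, 13.5 mm above the table, looking to the clamp's -y. The anvil is bolted down anew each time: its face lies at clamp y = 118.5 to 123.5 mm.
- jaw_face (a point): Middle of the moving jaw's gripping face, 13.5 mm above the table. The face looks to the clamp's +y; at jaw value 0 it lies at clamp y = +60 mm (lane 60 mm wide).
- jaw (a joint): Travel of the jaw toward the anvil in m, 0 (open) to 0.024, driven by the knob: 6 mm per rad. It pushes the 46 mm wide bracket foot home against the anvil, wherever that is bolted. Not to be pushed directly.
- knob_grip (a point): On the knob's axis, 26 mm above the sunk panel, 12 mm below the knob's top, 22 mm behind the guard's outer surface: grip here. z axis: outward along the knob's axis; x axis: along the bar toward its white line; turns with the knob. Knob: black bar 56 mm long, 14 wide, 32 tall (6 to 38 mm above the panel) on a round hub 28 mm wide, 8 mm high.
- knob (a joint): Turn of the knob in rad, 0 to 4.0, growing clockwise seen from outside (closes the jaw). At 0 the white line points along the clamp's +x; starts at 0 to 0.6. Friction 0.1 N m; it stays where left. The jaw grips the bracket at 2.1 to 2.9 (as the anvil stands); then torque rises: clamping force = (torque - 0.1 N m) / 6 mm. Tight is 0.25 to 0.4 N m; up to 16 N stays on release.
- bracket: Loose steel bracket, about 0.3 kg, an inverted T: foot plate 80 (x) x 46 (y) x 8 mm and in its middle an upright web 70 (x) x 10 (y) mm, up to 52 mm above the underside; grip it across the 10 mm. Origin: centre of the underside; z up. It stands on the table left of the clamp at the start; in the clamp either end may face the robot.
- coupon_a: Bystander: plain steel practice plate 50 x 100 x 6 mm.
- coupon_b: Bystander: steel practice plate with weld bead 50 x 100 x 8 mm.
- pliers: Bystander: pliers with blue handles, 40 x 174 x 12 mm.
- tape_measure: Bystander: yellow tape measure, 66 x 99 x 38 mm.
- anvil: Fixed steel bar 70 (x) x 18 (y) mm, its top 20.5 mm above the table, with two dark bolt heads 4 mm higher; origin at the middle of the lower edge of its gripping face, axes as the clamp's.

How it is judged (in metres and radians):
On the way:
1. the bracket stands on its foot in the lane, square to the jaws, let go (angle between bracket's own z axis and vertical below 0.05 rad and angle between the x axis of bracket and the x axis of clamp, either way round below 0.12 rad and horizontal distance between bracket and lane below 0.028 m and x of bracket in the frame of clamp between -0.022 and 0.022 m and z of bracket in the frame of clamp between 0.003 and 0.009 m and contact force between the fingers and bracket below 0.2 N), for 0.2 s.
At the end, for the whole second after the job is handed in: The bracket stands upright (3 degrees) on the base plate, square to the jaws (7 degrees), within 22 mm of the lane's middle along the jaws, released and at rest; jaw and anvil each press its foot with over 5 N, their faces less than 48 mm apart (all of step 1 and contact force between each of jaw, anvil and bracket above 5 N and linear speed of bracket below 0.01 m/s and distance between jaw_face and anvil_face below 0.048 m); the robot touches nothing.
It fails at once if the robot pushes the jaw directly (more than 10 N) (contact force between any of the arm, the fingers and jaw above 10 N).
It fails at once if a bystander (practice plates, pliers, tape measure) is moved more than 30 mm (distance of any of coupon_a, coupon_b, pliers, tape_measure from where it was at the start of the episode above 0.03 m).
It also fails if it takes over 72 s, if anything falls off the work surface, if the arm or the gripper's body presses on something with over 40 N, if the wrist force passes 120 N, or if a joint passes its speed limit or range.

## Working session

There is one attempt and no reset: what is moved stays moved. The work goes in short steps, Python scripts to look and compute and a tool call to move; the robot and the scene stay as the last step left them, time stands still between calls to the robot, and variables do not carry over. Pictures are saved under pics/ and viewed, and the job is handed in when it is done.

Besides the shell and the picture viewer there is one more tool, called after ">>>" by a JSON object that holds its "method" and its "body", one argument or row to a line. move_arm: Moves the arm, as the interface text tells. Its arguments: {"type":"object","properties":{"targets":{"type":"array","items":{"type":"array","items":{"type":"number"}}}},"required":["targets"]}

```bash
ls; mkdir -p pics; cat > h.py <<'E'
import numpy as np, cv2, json
from scipy.spatial.transform import Rotation as R
from bench import arm
def cam(name, st=None):
    p=arm.camera_params(name)
    K=np.array(p["mtx"],float); d=np.array(p["dist"],float)
    if "world_to_cam" in p: T=np.array(p["world_to_cam"],float)
    else:
        st=st or arm.read_state()
        W=np.eye(4); W[:3,:3]=R.from_quat(st["ee_rot"]).as_matrix(); W[:3,3]=st["position"]
        T=np.linalg.inv(W@np.array(p["mount"],float))
    return K,d,T
def ray(c,uv):
    K,d,T=c
    n=cv2.undistortPoints(np.array([[uv]],float),K,d)[0,0]
    Ti=np.linalg.inv(T); o=Ti[:3,3]; v=Ti[:3,:3]@np.array([n[0],n[1],1.0])
    return o,v   # v scaled so depth=1
def at_depth(c,uv,z): o,v=ray(c,uv); return o+v*z
def at_z(c,uv,h): o,v=ray(c,uv); return o+v*(h-o[2])/v[2]
def proj(c,P):
    K,d,T=c
    P=np.atleast_2d(P)
    return cv2.projectPoints(P.astype(float),cv2.Rodrigues(T[:3,:3])[0],T[:3,3],K,d)[0][:,0]
def tri(rays):
    A=np.zeros((3,3));b=np.zeros(3)
    for o,v in rays:
        v=v/np.linalg.norm(v);M=np.eye(3)-np.outer(v,v);A+=M;b+=M@o
    x=np.linalg.solve(A,b)
    res=[np.linalg.norm((np.eye(3)-np.outer(v,v)/(v@v))@(x-o)) for o,v in rays]
    return x,res
def cloud(c,dep):
    h,w=dep.shape
    u,v=np.meshgrid(np.arange(w),np.arange(h))
    n=cv2.undistortPoints(np.stack([u,v],-1).reshape(-1,1,2).astype(float),c[0],c[1])[:,0]
    z=dep.reshape(-1)
    P=np.c_[n*z[:,None],z]
    Ti=np.linalg.inv(c[2])
    Q=P@Ti[:3,:3].T+Ti[:3,3]; Q[z<=0]=np.nan
    return Q.reshape(h,w,3)
E
python3 - <<'E'
from h import *
np.set_printoptions(precision=1,suppress=True)
st=arm.read_state(); print(st)
for n in ["scene","side"]:
    im,dp=arm.get_image(n); cv2.imwrite(f"pics/{n}0.png",im); np.save(f"{n}0.npy",dp)
    c=cam(n); print(n,np.linalg.inv(c[2]))
    for t in ["clamp","guard","lane","anvil_face","jaw_face","knob_grip","bracket","anvil","coupon_a","pliers","tape_measure"]:
        r=arm.tip_of(t,n)[:2]
        for q in r:
            uv=q["uv"]; i,j=int(round(uv[1])),int(round(uv[0])); 
            z=dp[min(max(i,0),383),min(max(j,0),511)]
            print(t,round(q["score"],2),np.array(uv),at_depth(c,uv,z))
print(arm.read_state()["clock"])
E
```

```text
pics
{'clock': 0.0, 'joints': array([-1. ,  0.4,  0. , -0. , -1.2, -0.3]), 'joint_vel': array([ 0.,  0., -0.,  0.,  0.,  0.]), 'joint_efforts': array([ -0. , -39.2,  18.8,   4.2,  -0. ,  -0. ]), 'position': array([ 201.7, -590.9,  230.2]), 'ee_rot': array([ 0.6,  0.8,  0. , -0. ]), 'contact_force': array([-0.2, -0.5, -0.3]), 'wrist_torque': array([0. , 0. , 0.1]), 'gripper_width': 85.34375108451579}
scene [[ -0.8  -0.4   0.4  92.3]
 [ -0.6   0.5  -0.6 652.2]
 [  0.   -0.7  -0.7 841.8]
 [  0.    0.    0.    1. ]]
clamp 0.88 [294.8 216.6] [490.2 -66.8   4.6]
guard 0.81 [312.2 175.3] [ 500.4 -154.    79. ]
lane 0.8 [273.9 233.3] [499.   13.6   5.8]
anvil_face 0.6 [263. 240.] [499.6  59.   21.6]
anvil_face 0.43 [148.5 221.3] [769.6 174.2   9.3]
jaw_face 0.85 [280.5 226.7] [497.8 -13.1   7.6]
knob_grip 0.47 [314.3 178.4] [ 490.6 -148.5   77.5]
bracket 0.95 [231.2 279.1] [487.4 193.9  23.4]
anvil 0.81 [263.8 242.2] [495.3  61.5  19. ]
coupon_a 0.88 [181.1 242.8] [659.4 173.6   4.4]
coupon_a 0.79 [212.6 208.5] [675.7  39.    4.6]
pliers 0.61 [149.5 219.8] [780.7 162.5  -2.1]
tape_measure 0.
[... 213 characters left out ...]
 226.3] [493.8  -9.7  11.8]
guard 0.78 [323.1 174. ] [ 512.  -157.2   82.7]
lane 0.54 [329.1 178.8] [ 492.8 -150.6   76.7]
anvil_face 0.77 [281.  232.8] [493.   50.9  20.9]
jaw_face 0.75 [293.  224.8] [502.5 -11.1  12.5]
jaw_face 0.64 [309.5 222.8] [469.7 -23.1  21. ]
knob_grip 0.47 [329.5 181.2] [ 488.9 -145.3   73.3]
bracket 0.76 [235.  265.3] [498.9 194.7  11.6]
anvil 0.81 [279.5 237.5] [488.2  63.9  17.1]
anvil 0.4 [279.1 234.2] [493.1  57.9  20.6]
coupon_a 0.92 [181.7 243.9] [644.6 178.9   6.2]
coupon_a 0.68 [212.9 219.8] [667.9  54.5   6.7]
pliers 0.77 [143.8 227.9] [760.6 172.    7.8]
pliers 0.37 [296.  224.4] [496.3 -13.   14.3]
tape_measure 0.85 [282.9 298.7] [354.7 262.   30.5]
1.2
```

View pics/scene0.png

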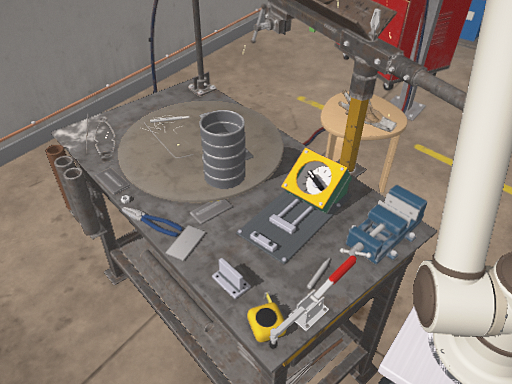

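View pics/side0.png

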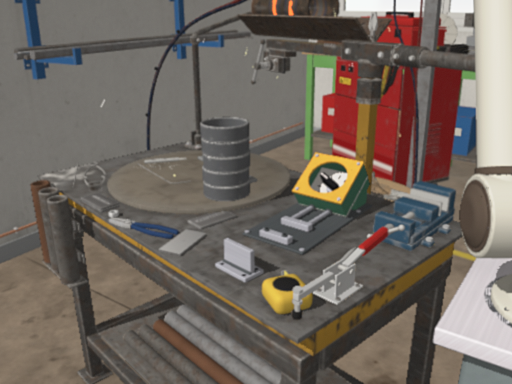

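The scene view shows the bracket at (231,279), the clamp with its yellow guard at (315,178), coupons at (186,243) and (211,210), pliers at (150,222), and the tape measure at (264,318). A beam hangs above the clamp. Next I'll build a height map from depth.

```bash
python3 - <<'E'
from h import *
H={}
S=0.5 # px per mm
# x 150..900 (up), y 400..-450 (left to right)
hm=np.full((800//2+0,900//2),-1.0)
for n in ["scene","side"]:
    Q=cloud(cam(n),np.load(f"{n}0.npy")).reshape(-1,3); Q=Q[~np.isnan(Q[:,0])]
    m=(Q[:,0]>150)&(Q[:,0]<950)&(Q[:,1]<450)&(Q[:,1]>-450)
    q=Q[m]
    i=((950-q[:,0])/2).astype(int).clip(0,399); j=((450-q[:,1])/2).astype(int).clip(0,449)
    np.maximum.at(hm,(i,j),q[:,2])
    # high stuff
    hi=Q[(Q[:,2]>200)&(Q[:,0]>100)&(Q[:,0]<1100)&(abs(Q[:,1])<700)]
    print(n,len(hi))
    for x in range(100,1100,100):
        for y in range(-700,700,100):
            s=hi[(hi[:,0]>=x)&(hi[:,0]<x+100)&(hi[:,1]>=y)&(hi[:,1]<y+100)]
            if len(s)>8: print((x,y),len(s),s[:,2].min().round(),s[:,2].max().round(),end='; ')
    print()
v=(hm.clip(-10,150)+10)/160*255
im=cv2.applyColorMap(v.astype(np.uint8),cv2.COLORMAP_TURBO); im[hm<0]=im[hm<0]//2
im=cv2.resize(im,None,fx=1.5,fy=1.5,interpolation=cv2.INTER_NEAREST)
for x in range(200,950,100): cv2.putText(im,str(x),(0,int((950-x)*.75)),0,.4,(255,255,255)); cv2.line(im,(0,int((950-x)*.75)),(674,int((950-x)*.75)),(90,90,90),1)
for y in range(-400,450,100): cv2.putText(im,str(y),(int((450-y)*.75),10),0,.4,(255,255,255)); cv2.line(im,(int((450-y)*.75),0),(int((450-y)*.75),599),(90,90,90),1)
cv2.imwrite("pics/hm.png",im)
E
```

```text
scene 20769
(100, -100) 4328 364.0 612.0; (100, 0) 6981 200.0 478.0; (100, 100) 271 200.0 221.0; (200, -300) 542 328.0 360.0; (200, -100) 1006 476.0 611.0; (300, -400) 191 322.0 366.0; (300, -300) 661 320.0 365.0; (400, -500) 119 398.0 420.0; (400, -400) 1922 200.0 436.0; (400, -300) 13 337.0 346.0; (500, -500) 583 349.0 420.0; (500, -400) 1489 201.0 435.0; (600, -500) 632 323.0 406.0; (600, -400) 426 323.0 425.0; (700, -500) 491 303.0 395.0; (800, -500) 952 225.0 356.0; (800, -400) 9 334.0 354.0; (1000, -500) 42 201.0 308.0; (1000, -400) 86 201.0 311.0; 
side 17546
(100, -100) 280 392.0 460.0; (100, 0) 6445 200.0 460.0; (100, 100) 340 200.0 221.0; (200, -300) 496 326.0 358.0; (300, -400) 139 318.0 365.0; (300, -300) 660 319.0 364.0; (400, -500) 72 398.0 420.0; (400, -400) 1758 200.0 434.0; (400, -300) 17 336.0 349.0; (500, -500) 151 302.0 420.0; (500, -400) 1738 201.0 434.0; (600, -500) 509 325.0 462.0; (600, -400) 770 324.0 461.0; (700, -600) 181 421.0 462.0; (700, -500) 937 304.0 462.0; (700, -400) 356 393.0 462.0; (800, -600) 21 323.0 364.0; (800, -500) 1738 222.0 463.0; (800, -400) 16 318.0 354.0; (900, -600) 140 343.0 401.0; (900, -500) 374 225.0 464.0; (1000, -700) 15 423.0 429.0; (1000, -600) 114 350.0 417.0; (1000, -500) 167 202.0 417.0; (1000, -400) 101 203.0 365.0;
```

View pics/hm.png

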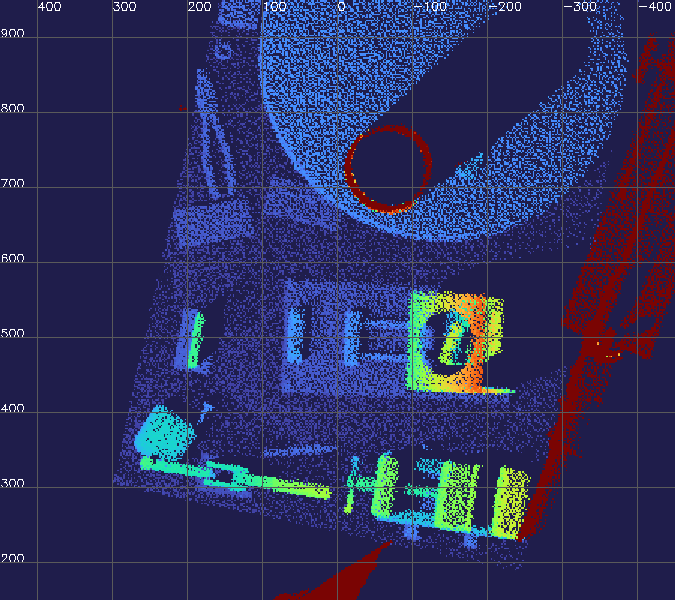

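```bash
python3 - <<'E'
from h import *
np.set_printoptions(precision=3,suppress=True)
st=arm.read_state(); im,dp=arm.get_image("wrist"); cv2.imwrite("pics/w0.png",im)
c=cam("wrist",st); print(arm.camera_params("wrist")["mount"]); print(R.from_quat(st["ee_rot"]).as_matrix(), arm.grip_point_offset)
Q=cloud(c,dp).reshape(-1,3);Q=Q[~np.isnan(Q[:,0])]
print(np.percentile(Q,[0,5,50,95,100],axis=0))
h=Q[Q[:,2]>50]; print(len(h), np.percentile(h,[0,5,50,95,100],axis=0) if len(h) else '')
E
```

```text
[[   1.      -0.       0.001   -0.217]
 [   0.       0.96     0.281  -70.878]
 [  -0.001   -0.281    0.96  -140.944]
 [   0.       0.       0.       1.   ]]
[[-0.323  0.946  0.   ]
 [ 0.946  0.323 -0.   ]
 [-0.    -0.    -1.   ]] 18.700000000000003
[[ -552.403 -1604.239  -731.434]
 [ -275.695 -1389.138  -724.692]
 [  201.169  -582.758  -719.452]
 [  811.738    50.117   318.365]
 [ 1783.641   727.184   331.789]]
42447 [[ 166.465 -665.815   50.011]
 [ 170.769 -654.817  252.089]
 [ 191.559 -591.201  308.491]
 [ 230.216 -527.375  327.476]
 [ 438.226 -150.425  331.789]]
```

View pics/w0.png

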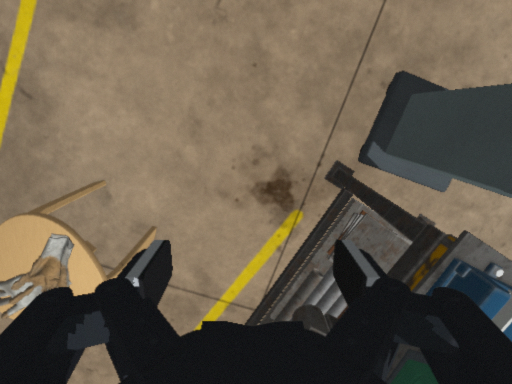

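```bash
python3 - <<'E'
from h import *
np.set_printoptions(precision=0,suppress=True)
st=arm.read_state(); im,dp=arm.get_image("wrist"); c=cam("wrist",st)
Q=cloud(c,dp)
for uv in [(100,365),(130,400),(150,430),(100,400),(130,500),(180,440),(110,500),(180,500),(85,420),(275,480)]: print(uv,Q[uv], dp[uv])
E
```

```text
(100, 365) [ -52. -225. -720.] 1033.9768
(130, 400) [  21. -119. -580.] 928.4928
(150, 430) [  65. -119. -378.] 746.9622
(100, 400) [ -76. -144. -620.] 939.0874
(130, 500) [  -4. -119. -193.] 551.1006
(180, 440) [ 130.  135. -623.] 1022.09296
(110, 500) [ -46. -121. -217.] 562.42365
(180, 500) [  93. -121. -131.] 516.7173
(85, 420) [-144. -101. -619.] 924.77783
(275, 480) [ 234. -247.   49.] 370.25046
```

>>> {"method": "move_arm", "body": {
  "targets": [
    [0,0,-13,0,0,0,0],
    [0,0,-20,0,0,0,0],
    [0,0,-25,0,0,0,0],
    [0,0,-25,0,0,0,0],
    [0,0,-25,0,0,0,0]
  ]
}}

```text
clock: 1.92
position: [201.6, -592.4, 488.1]
ee_rot: [0.582, 0.813, -0.003, 0.006]
contact_force: [0.5, -0.2, -0.1]
gripper_width: 85.4
```

>>> {"method": "move_arm", "body": {
  "targets": [
    [27,21.3,0,0,0,9,0],
    [27,21.3,0,0,0,9,0],
    [27,21.3,0,0,0,9,0],
    [27,21.3,0,0,0,9,0],
    [27,21.3,0,0,0,9,0],
    [27,21.3,0,0,0,9,0],
    [27,21.3,0,0,0,9,0],
    [27,21.3,0,0,0,9,0]
  ]
}}

```text
clock: 2.92
position: [316.1, -267.3, 480.8]
ee_rot: [0.644, 0.765, -0.0, -0.0]
contact_force: [-0.5, 0.0, -0.1]
gripper_width: 85.1
```

>>> {"method": "move_arm", "body": {
  "targets": [
    [27,21.3,0,0,0,10,0],
    [27,21.3,0,0,0,10,0],
    [27,21.3,0,0,0,10,0],
    [27,21.3,0,0,0,10,0],
    [27,21.3,0,0,0,10,0],
    [27,21.3,8,0,0,10,0],
    [27,21.3,14,0,0,10,0],
    [27,21.3,14,0,0,10,0],
    [27,21.3,14,0,0,10,0]
  ]
}}

```text
clock: 4.05
position: [479.5, 34.1, 338.9]
ee_rot: [0.709, 0.706, -0.003, -0.001]
contact_force: [0.4, 0.3, 0.4]
gripper_width: 85.2
```

```bash
cat > look.py <<'E'
import sys
from h import *
np.set_printoptions(precision=1,suppress=True)
tag=sys.argv[1]; things=sys.argv[2].split(',') if len(sys.argv)>2 else []
st=arm.read_state(); im,dp=arm.get_image("wrist"); cv2.imwrite(f"pics/{tag}.png",im); np.save(f"{tag}.npy",dp)
c=cam("wrist",st); np.savez(f"{tag}_cam.npz",K=c[0],d=c[1],T=c[2])
print(st["position"],R.from_quat(st["ee_rot"]).as_matrix().round(3).tolist(),st["joints"].round(2))
for t in things:
    for q in arm.tip_of(t,"wrist")[:2]:
        uv=q["uv"]; z=dp[int(np.clip(round(uv[1]),0,383)),int(np.clip(round(uv[0]),0,511))]
        print(t,round(q["score"],2),np.array(uv),at_depth(c,uv,z))
E
python3 look.py w1 guard,lane,anvil_face,jaw_face,knob_grip,bracket,anvil,clamp
```

```text
[479.5  34.1 338.9] [[0.004, 1.0, -0.006], [1.0, -0.004, -0.002], [-0.002, -0.006, -1.0]] [ 0.4  0.1 -0.1 -0.  -1.4 -2. ]
guard 0.9 [129.1 172.3] [ 491.  -151.7   76. ]
lane 0.92 [241.6 170.4] [503.2  14.9   4.7]
anvil_face 0.63 [258.4 175.5] [512.5  44.4   4.5]
jaw_face 0.64 [228.2 171.2] [504.5  -8.6   4.9]
knob_grip 0.92 [127.3 172.2] [ 490.3 -153.1   78.9]
bracket 0.89 [337.  165.7] [494.5 180.5   9.7]
bracket 0.66 [321.7 246.2] [650.7 165.5   4.2]
anvil 0.72 [260.2 172.8] [504.7  47.2  18.9]
clamp 0.74 [192.5 165.5] [494.1 -70.9   4.5]
clamp 0.46 [316.3 298.9] [773.7 164.4  -1.8]
```

View pics/w1.png

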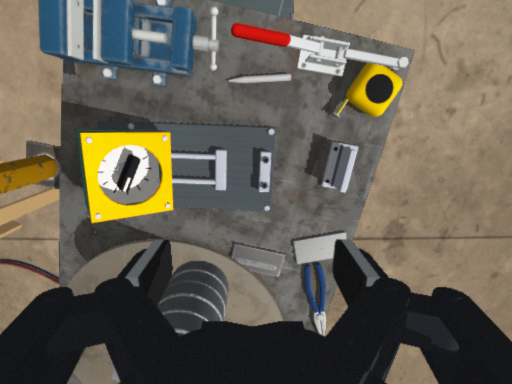

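```bash
cat > fit.py <<'E'
import sys
from h import *
np.set_printoptions(precision=2,suppress=True)
def load(tag):
    z=np.load(f"{tag}_cam.npz"); c=(z["K"],z["d"],z["T"]); return cv2.imread(f"pics/{tag}.png"),np.load(f"{tag}.npy"),c
def rect(p):
    r=cv2.minAreaRect(p.astype(np.float32)); return r
def guard(im,Q):
    hsv=cv2.cvtColor(im,cv2.COLOR_BGR2HSV)
    m=(hsv[...,0]>20)&(hsv[...,0]<34)&(hsv[...,1]>150)&(hsv[...,2]>120)&(Q[...,1]<-50)&(Q[...,1]>-260)&(Q[...,2]>25)
    m=cv2.morphologyEx(m.astype(np.uint8),cv2.MORPH_OPEN,np.ones((2,2)))>0
    P=Q[m]; P=P[~np.isnan(P[:,0])]
    for _ in range(3):
        ctr=P.mean(0); n=np.linalg.svd(P-ctr)[2][2]; n*=np.sign(n[2]); d=(P-ctr)@n; P=P[abs(d)<3]
    print("guard n",n,"tilt",np.degrees(np.arccos(n[2])),"yaw from n",np.degrees(np.arctan2(-n[0],n[1])),"std",d.std(),len(P))
    ex=np.cross([0,1,0],n); ex/=np.linalg.norm(ex); 
    ex=np.array([1,0,0])-n*n[0]; ex/=np.linalg.norm(ex); ey=np.cross(n,ex)
    uv=np.c_[(P-ctr)@ex,(P-ctr)@ey]
    r=rect(uv); print("rect",r); C=ctr+ex*r[0][0]+ey*r[0][1]; print("guard centre",C)
    return C,n
def top(Q,box,name):
    x0,x1,y0,y1,z0,z1=box
    m=(Q[...,0]>x0)&(Q[...,0]<x1)&(Q[...,1]>y0)&(Q[...,1]<y1)&(Q[...,2]>z0)&(Q[...,2]<z1)
    P=Q[m]; r=rect(P[:,:2]); print(name,len(P),"z",np.median(P[:,2]),"rect",r, "xr",P[:,0].min(),P[:,0].max(),"yr",P[:,1].min(),P[:,1].max()); return P
if __name__=="__main__":
    im,dp,c=load(sys.argv[1]); Q=cloud(c,dp)
    guard(im,Q)
    top(Q,(430,570,120,260,45,60),"web"); top(Q,(430,570,120,260,5,12),"foot")
    top(Q,(430,570,35,85,17,23),"anvil"); top(Q,(430,570,-25,30,15,24),"jaw")
    top(Q,(400,600,-80,100,3,9),"plate")
E
python3 fit.py w1
```

```text
guard n [0.05 0.58 0.81] tilt 35.699676638227096 yaw from n -5.21275503429022 std 0.7959197607986497 1477
rect ((17.014625549316406, 5.7589874267578125), (120.31108093261719, 89.2828598022461), 88.34063720703125)
guard centre [ 476.59 -144.19   82.92]
web 308 z 49.93915318748182 rect ((495.8048095703125, 185.50613403320312), (10.971925735473633, 69.96102142333984), 80.30624389648438) xr 460.956413651914 530.5891185859855 yr 175.32814737049213 196.54369074932953
foot 554 z 6.498023478101487 rect ((495.7208251953125, 185.4938201904297), (46.684776306152344, 80.13545227050781), 79.71284484863281) xr 454.14785999374214 537.1397907784027 yr 156.92953968162772 215.5071203914079
anvil 372 z 18.7883273481377 rect ((503.2853698730469, 54.82158279418945), (17.875703811645508, 68.47758483886719), 87.3083267211914) xr 469.2297649188541 537.2063623946628 yr 45.17421963631806 65.27508548852698
jaw 318 z 18.551682821836494 rect ((499.412841796875, -18.325998306274414), (14.664073944091797, 67.50534057617188), 88.57566833496094) xr 465.5774643330106 533.2006881525697 yr -24.965898875685397 -10.198309818879416
plate 5405 z 4.248750588897622 rect ((500.2725524902344, -6.110954284667969), (153.82867431640625, 149.7243194580078), 87.3546142578125) xr 423.2675588653993 577.3327397674665 yr -79.9981322838671 74.0918508370734
```

The wrist view shows the guard and knob at (127,172), the jaw at (221,170), the anvil at (264,171) and the bracket at (338,166). The depth fits match the given sizes: web 70×11, foot 80×46.7, anvil 68×18. Next is a closer look at the bracket from a second viewpoint.

>>> {"method": "move_arm", "body": {
  "targets": [
    [15.1,0,13.9,0,0,10,0],
    [15.1,0,13.9,0,0,10,0],
    [15.1,0,13.9,0,0,10,0],
    [15.1,0,13.9,0,0,10,0],
    [15.1,0,13.9,0,0,10,0]
  ]
}}

```text
clock: 5.12
position: [480.4, 186.6, 202.1]
ee_rot: [0.766, 0.642, -0.001, 0.0]
contact_force: [-0.3, -0.7, 0.9]
gripper_width: 85.2
```

```bash
python3 look.py w2 bracket,anvil_face,lane && python3 - <<'E'
from fit import *
im,dp,c=load("w2"); Q=cloud(c,dp)
for b,n in [((430,570,120,260,45,60),"web"),((430,570,120,260,4,12),"foot"),((430,570,35,85,15,23),"anvil"),((430,570,-25,30,15,24),"jaw")]:
    try: top(Q,b,n)
    except Exception as e: print(n,e)
m=(abs(Q[...,0]-495)<60)&(Q[...,1]>100)&(Q[...,1]<140); print("table z",np.nanmedian(Q[...,2][m]))
E
```

```text
[480.4 186.6 202.1] [[0.175, 0.985, -0.001], [0.985, -0.175, -0.001], [-0.001, -0.0, -1.0]] [ 0.7  0.2 -0.3  0.  -1.1 -2.4]
bracket 0.74 [254.6 184.3] [485.1 188.5  49.2]
anvil_face 0.84 [146.7 211.2] [503.5  47.6  18.3]
lane 0.77 [130.9 212.7] [505.9  19.6   4.3]
web 544 z 50.131283290782875 rect ((496.23797607421875, 187.15467834472656), (9.185221672058105, 69.51628112792969), 79.86329650878906) xr 461.40664413946814 530.8660899887228 yr 176.59785055242233 197.25972425941134
foot 1729 z 6.361736017124429 rect ((496.43011474609375, 186.91629028320312), (45.96583938598633, 80.0753402709961), 80.01081085205078) xr 453.6426455267447 538.9602563690408 yr 157.6348954665568 215.73914932360043
anvil 742 z 18.6933731001497 rect ((503.56591796875, 54.41728210449219), (18.426584243774414, 70.31915283203125), 87.47555541992188) xr 468.19539063394075 538.8586870697311 yr 43.810271849073985 64.65854578549425
jaw 578 z 18.501775572950663 rect ((499.801513671875, -17.988595962524414), (14.924586296081543, 69.52924346923828), 88.69621276855469) xr 464.9741264434522 534.6456024113739 yr -24.999799064545556 -9.862130883659546
table z 268.31132078741194
```

View pics/w2.png

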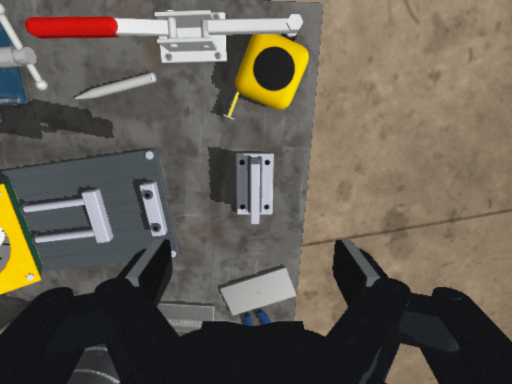

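>>> {"method": "move_arm", "body": {
  "targets": [
    [0.32,1.56,8,0,0,0,0],
    [0.32,1.56,13,0,0,0,0],
    [0.32,1.56,17.8,0,0,0,0],
    [0.32,1.56,17.8,0,0,0,0],
    [0.32,1.56,17.8,0,0,0,0],
    [0.32,1.56,17.8,0,0,0,0],
    [0.32,1.56,17.8,0,0,0,120],
    [0.32,1.56,17.8,0,0,0,180],
    [0.32,1.56,17.8,0,0,0,255],
    [0.32,1.56,17.8,0,0,0,255],
    [0.32,1.56,17.8,0,0,0,255],
    [0.32,1.56,17.8,0,0,0,255],
    [0.32,1.56,17.8,0,0,0,255],
    [0.32,1.56,17.8,0,0,0,255]
  ]
}}

```text
clock: 7.08
position: [496.4, 186.7, 24.4]
ee_rot: [0.767, 0.642, 0.0, 0.0]
contact_force: [-0.3, -0.7, 2.5]
gripper_width: 9.0
```

>>> {"method": "move_arm", "body": {
  "targets": [
    [0,0,-3,0,0,0,255],
    [0,0,-6,0,0,0,255],
    [-5,1,-7,0,0,0,255],
    [-10,2,-7,0,0,-4,255],
    [-14,3,-7,0,0,-7.3,255],
    [-16.6,3.47,-6,0,0,-7.3,255],
    [-16.6,3.47,-4,0,0,-7.3,255],
    [-16.6,3.47,-4,0,0,-7.3,255],
    [-16.6,3.47,-4,0,0,-7.3,255],
    [-16.6,3.47,-4,0,0,-7.3,255]
  ]
}}

```text
clock: 8.32
position: [501.7, 17.7, 64.9]
ee_rot: [0.724, 0.69, 0.001, 0.0]
contact_force: [0.2, 0.2, -2.4]
gripper_width: 8.9
```

```bash
python3 - <<'E'
from fit import *
st=arm.read_state(); print(st["position"],st["gripper_width"],st["contact_force"])
for n in ["scene","side"]:
    im,dp=arm.get_image(n); np.save(n+"1.npy",dp)
    k=proj(cam(n),[501,20,40])[0].astype(int); print(n,k)
    cv2.imwrite(f"pics/{n}1.png",cv2.resize(im[k[1]-75:k[1]+75,k[0]-100:k[0]+100],(800,600),interpolation=cv2.INTER_CUBIC))
E
```

```text
[501.66  17.66  64.91] 8.943127177860365 [ 0.17  0.22 -2.42]
scene [272 224]
side [285 217]
```

View pics/scene1.png

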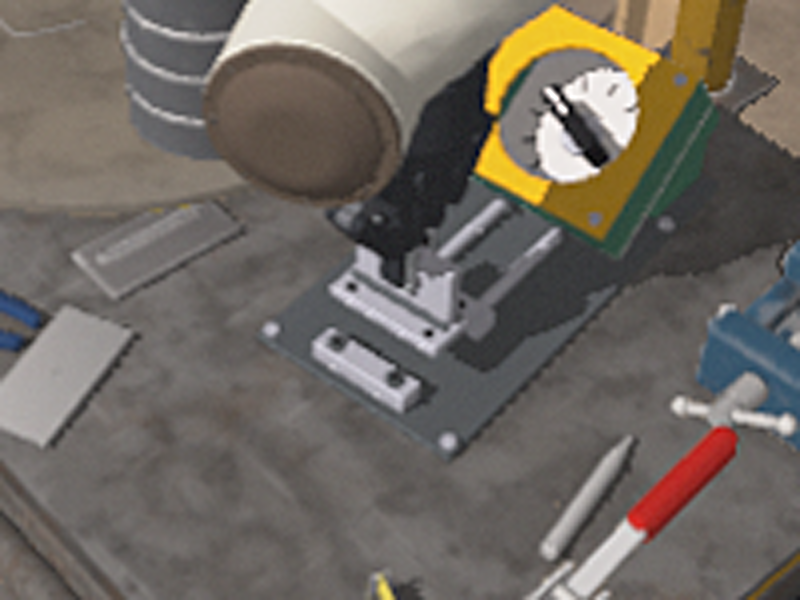

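View pics/side1.png

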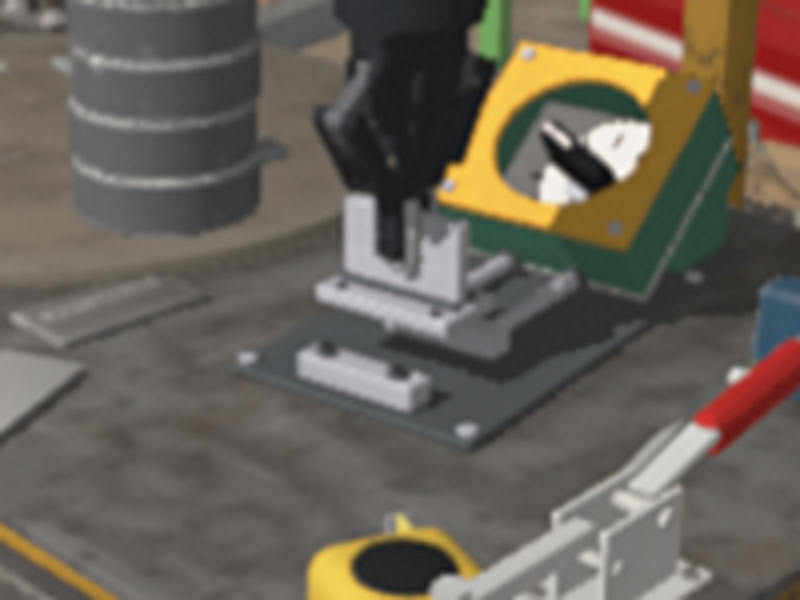

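Both views show the bracket held upright above the lane, with the anvil in front of it (scene at (365,370), side at (365,375)). I'll check the offsets in the depth data.

```bash
python3 - <<'E'
from fit import *
for n in ["scene","side"]:
    Q0=cloud(cam(n),np.load(n+"0.npy")); Q=cloud(cam(n),np.load(n+"1.npy"))
    print(n)
    top(Q,(440,560,-10,50,42,54),"foot held"); top(Q0,(440,560,40,75,17,24),"anvil"); top(Q0,(440,560,-28,0,17,24),"jaw")
    P=Q[(abs(Q[...,0]-501)<60)&(abs(Q[...,1]-18)<40)&(Q[...,2]>30)]
    print(np.histogram(P[:,2],bins=range(30,110,5)))
E
```

```text
scene
foot held 319 z 48.38531036248958 rect ((499.5627746582031, 19.71554183959961), (45.77096176147461, 81.6495590209961), 89.04761505126953) xr 458.3893858823689 540.4731553063342 yr -2.5525981535848814 43.23252518948709
anvil 152 z 20.341657502648673 rect ((500.6846008300781, 54.32495880126953), (20.8612117767334, 69.87466430664062), 87.9544677734375) xr 465.6929483271573 535.3809001114823 yr 43.30867476320452 65.22326284444296
jaw 146 z 20.027121919466765 rect ((496.71136474609375, -19.370391845703125), (17.682003021240234, 69.83116149902344), 87.33491516113281) xr 461.8257566421451 531.3718584288306 yr -27.910762779304605 -9.170918057042172
(array([  0,   2,  43, 201,  98,  31,  22,  31,  30,  29,  34,  34,  49,
        17,  15]), array([ 30,  35,  40,  45,  50,  55,  60,  65,  70,  75,  80,  85,  90,
        95, 100, 105]))
side
foot held 368 z 48.269195373851346 rect ((502.7122802734375, 20.001117706298828), (48.76512145996094, 81.4604721069336), 88.69282531738281) xr 461.7997124736313 543.7571473554557 yr -3.698082401476654 45.1737569855195
anvil 155 z 19.905690342602497 rect ((504.4576721191406, 56.28715515136719), (18.946805953979492, 70.50945281982422), 87.6020736694336) xr 468.98426194933825 539.7874257896515 yr 45.96069079511767 66.5574982016152
jaw 142 z 19.94201996520664 rect ((500.5509338378906, -17.570751190185547), (18.191144943237305, 69.07119750976562), 88.27281951904297) xr 465.8615871942302 535.0634210610316 yr -27.25800890435471 -8.277413262690516
(array([  0,   2,  80, 224, 102,  70,  58,  64,  63,  78,  68,  74,  88,
        36,  31]), array([ 30,  35,  40,  45,  50,  55,  60,  65,  70,  75,  80,  85,  90,
        95, 100, 105]))
```

>>> {"method": "move_arm", "body": {
  "targets": [
    [-0.1,0,1.2,0,0,0.8,255],
    [-0.1,0,2.2,0,0,0.8,255],
    [-0.1,0,3.0,0,0,0.8,255],
    [-0.1,0,3.3,0,0,0.8,255],
    [-0.1,0,3.4,0,0,0.8,255],
    [-0.1,0,3.4,0,0,0.8,255],
    [-0.1,0,3.4,0,0,0.8,255]
  ]
}}

```text
clock: 9.3
position: [501.4, 16.2, 30.5]
ee_rot: [0.729, 0.684, 0.0, 0.0]
contact_force: [-0.1, 0.1, -2.3]
gripper_width: 9.0
```

>>> {"method": "move_arm", "body": {
  "targets": [
    [0,0,0.05,0,0,0,255],
    [0,0,0.08,0,0,0,255],
    [0,0,0.08,0,0,0,255]
  ]
}}

```text
clock: 9.68
position: [501.5, 16.2, 30.4]
ee_rot: [0.729, 0.684, 0.0, 0.0]
contact_force: [-1.9, 0.8, 5.0]
gripper_width: 9.3
```

>>> {"method": "move_arm", "body": {
  "targets": [
    [0,0,0,0,0,0,215],
    [0,0,0,0,0,0,190],
    [0,0,0,0,0,0,180],
    [0,0,-0.5,0,0,0,170],
    [0,0,-4,0,0,0,170],
    [0,0,-8,0,0,0,170],
    [0,0,-14,0,0,0,170],
    [0,0,-17,0,0,0,170]
  ]
}}

```text
clock: 10.68
position: [502.3, 16.4, 203.4]
ee_rot: [0.729, 0.684, 0.003, 0.001]
contact_force: [0.7, -0.3, -0.9]
gripper_width: 28.3
```

```bash
python3 look.py w3 bracket,lane,guard,knob_grip && python3 - <<'E'
from fit import *
im,dp,c=load("w3"); Q=cloud(c,dp)
for b,n in [((430,570,-20,60,50,64),"web"),((430,570,-15,50,10,15.5),"foot"),((430,570,43,85,16.5,23),"anvil"),((430,570,-35,0,16.5,24),"jaw")]:
    try: top(Q,b,n)
    except Exception as e: print(n,e)
E
```

```text
[502.3  16.4 203.4] [[0.063, 0.998, 0.006], [0.998, -0.063, 0.001], [0.002, 0.006, -1.0]] [ 0.4  0.2 -0.3  0.  -1.  -2. ]
bracket 0.77 [251.3 169.9] [490.1  16.7  57. ]
guard 0.61 [ 85.6 189.3] [ 495.  -153.5   76.1]
knob_grip 0.81 [ 84.4 187.6] [ 493.1 -154.    76.7]
web 566 z 56.12795275161574 rect ((501.3785095214844, 16.578872680664062), (8.886033058166504, 69.3556137084961), 86.52672576904297) xr 466.58548580677893 536.127173316349 yr 10.128552883329338 23.034936972769096
foot 1699 z 12.317416775022366 rect ((501.5386657714844, 15.440996170043945), (64.02269744873047, 79.50541687011719), 86.27153778076172) xr 460.69722995652944 542.5391936870789 yr -14.294997029536827 49.68146461660804
anvil 769 z 18.702557241663044 rect ((503.25738525390625, 54.70618438720703), (18.0364933013916, 69.18376159667969), 87.4273452758789) xr 468.93923291934783 537.7605644546911 yr 44.392717504425754 64.5859972717687
jaw 815 z 18.690414003899377 rect ((499.9501647949219, -23.142858505249023), (23.38229751586914, 68.82671356201172), 88.51570892333984) xr 465.4297566686327 534.60875444871 yr -34.24332816923065 -10.614109329382256
```

View pics/w3.png

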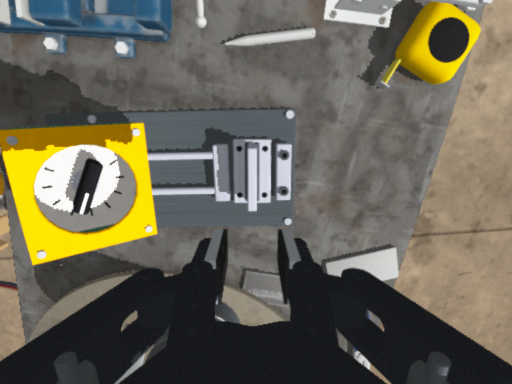

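The wrist view shows the bracket standing free in the lane at (252,172), square between jaw (222,172) and anvil (284,172). The knob is at (84,188), its white line pointing down and slightly left. Next I'll fit the guard.

```bash
cat > g.py <<'E'
from fit import *
psi=np.radians(-2.7)
n=np.array([-np.sin(psi)*np.sin(np.radians(35)),np.cos(psi)*np.sin(np.radians(35)),np.cos(np.radians(35))])
ex=np.array([np.cos(psi),np.sin(psi),0]); ey=np.cross(n,ex)   # ey down slope
B=np.array([ex,ey,n])
def gfit(tag):
    im,dp,c=load(tag); Q=cloud(c,dp); P=Q.reshape(-1,3); C=np.array([494,-149,85.]);
    L=(P-C)@B.T; ok=(abs(L[:,0])<80)&(abs(L[:,1])<80)&(abs(L[:,2])<25)
    hsv=cv2.cvtColor(im,cv2.COLOR_BGR2HSV).reshape(-1,3)
    y=(hsv[:,0]>18)&(hsv[:,0]<36)&(hsv[:,1]>120)
    S=L[ok&y]; z=np.median(S[:,2]); S=S[abs(S[:,2]-z)<4]
    A=np.c_[S[:,:2],np.ones(len(S))]; co=np.linalg.lstsq(A,S[:,2],rcond=None)[0]; print(tag,"n",len(S),"plane tilt deg",np.degrees(co[:2]),"z",z)
    print(" rect",cv2.minAreaRect(S[:,:2].astype(np.float32)))
    # hole: points inside radius
    r0=S[:,:2]
    # raster & find inner hole
    g=np.zeros((160,160),np.uint8); g[(r0[:,1]+80).astype(int),(r0[:,0]+80).astype(int)]=255
    g=cv2.morphologyEx(g,cv2.MORPH_CLOSE,np.ones((5,5)))
    cs,h=cv2.findContours(g,cv2.RETR_CCOMP,cv2.CHAIN_APPROX_NONE)
    best=max([q for q,hh in zip(cs,h[0]) if hh[3]>=0],key=cv2.contourArea,default=None)
    if best is not None:
        (cx,cy),r=cv2.minEnclosingCircle(best); e=cv2.fitEllipse(best); 
        print(" hole",cx-79.5,cy-79.5,r,e); 
        print(" centre world",C+B.T@np.array([e[0][0]-79.5,e[0][1]-79.5,z]))
    # panel
    T=L[(np.hypot(L[:,0],L[:,1])<36)]
    return S,L
if __name__=="__main__":
    for t in sys.argv[1:]: gfit(t)
E
python3 g.py w1 w3
```

```text
w1 n 4114 plane tilt deg [-0.04 -0.1 ] z 0.9307830211721593
 rect ((0.4617271423339844, 4.12860107421875), (126.45348358154297, 120.84310913085938), 0.260306179523468)
 hole -0.07595062255859375 4.212028503417969 47.056861877441406 ((79.29944610595703, 83.1879653930664), (91.63616943359375, 91.82284545898438), 59.64501190185547)
 centre world [ 493.97 -145.44   83.65]
w3 n 9812 plane tilt deg [-0.05 -0.02] z 0.9477407185925063
 rect ((0.7322578430175781, 3.9694595336914062), (120.45700073242188, 126.94921875), 89.97869873046875)
 hole -0.17391204833984375 4.0 46.458213806152344 ((79.4862060546875, 83.56826782226562), (90.43170928955078, 91.4499740600586), 91.58020782470703)
 centre world [ 494.17 -145.13   83.44]
```

>>> {"method": "move_arm", "body": {
  "targets": [
    [0,0,-3,0,0,-10,170],
    [0,0,-3,0,0,-20,170],
    [0,0,-3,0,0,-30,170],
    [0,0,-3,0,0,-40,170],
    [0,0,-3,0,0,-50,170],
    [0,0,-3,0,0,-60,170],
    [0,0,-3,0,0,-70,170],
    [0,0,-3,0,0,-80,170],
    [0,0,-3,0,0,-90,170],
    [0,0,-3,0,0,-100,170],
    [0,0,-3,0,0,-110,170],
    [0,0,-3,0,0,-120,170],
    [0,0,-3,0,0,-130,170],
    [0,0,-3,0,0,-140,170],
    [0,0,-3,0,0,-150,170],
    [0,0,-3,0,0,-150,170],
    [0,0,-3,0,0,-150,170]
  ]
}}

```text
clock: 13.05
position: [500.8, 16.0, 228.6]
ee_rot: [-0.471, 0.882, 0.0, -0.001]
contact_force: [-1.0, -0.2, 0.8]
gripper_width: 28.2
```

```bash
cat > goal.py <<'E'
# usage: goal.py theta standoff(mm, TCP above guard surface along n) [cx cy cz]
from g import *
def goal(theta,stand,C=(494.1,-145.3,85.3),lat=(0,0)):
    st=arm.read_state(); Rm=R.from_quat(st["ee_rot"]).as_matrix(); p=np.array(st["position"])
    bar=ex*np.cos(theta)-ey*np.sin(theta)
    tz=-n; ty=-bar; tx=np.cross(ty,tz); D=np.c_[tx,ty,tz]
    t=np.array(C)+n*stand
    print("target",t,"shift cm",Rm.T@(t-p)/10,"rotvec deg",np.degrees(R.from_matrix(Rm.T@D).as_rotvec()))
    print("now local to guard (ex,ey,n):",B@(p-np.array(C)),"joints",st["joints"].round(2),"w",st["gripper_width"],st["contact_force"],st["wrist_torque"])
if __name__=="__main__": goal(float(sys.argv[1]),float(sys.argv[2]))
E
python3 goal.py 0.0 130
```

```text
target [497.61 -70.82 191.79] shift cm [ 7.38 -4.57  3.68] rotvec deg [  9.59  34.06 -30.09]
now local to guard (ex,ey,n): [ -0.95  50.08 209.96] joints [ 0.36  0.18 -0.29 -0.   -1.1   0.62] w 28.166214000332204 [-1.02 -0.15  0.77] [-0.04 -0.02 -0.04]
```

>>> {"method": "move_arm", "body": {
  "targets": [
    [7.4,-4.6,3.7,9.6,34,-30,170],
    [7.4,-4.6,3.7,9.6,34,-30,170],
    [7.4,-4.6,3.7,9.6,34,-30,170],
    [7.4,-4.6,3.7,9.6,34,-30,170],
    [7.4,-4.6,3.7,9.6,34,-30,170],
    [7.4,-4.6,3.7,9.6,34,-30,170],
    [7.4,-4.6,3.7,9.6,34,-30,170],
    [7.4,-4.6,3.7,9.6,34,-30,170]
  ]
}}

```text
clock: 14.05
position: [498.7, -71.1, 192.9]
ee_rot: [-0.658, 0.691, -0.208, -0.215]
contact_force: [-0.1, 0.2, 0.1]
gripper_width: 28.3
```

```bash
python3 look.py w4 guard,knob_grip; python3 g.py w4; python3 goal.py 0 130
```

```text
[498.7 -71.1 192.9] [[-0.041, -0.999, -0.024], [-0.82, 0.047, -0.571], [0.571, -0.004, -0.821]] [ 0.5  0.3 -0.6  0.6 -1.1  0.7]
guard 0.8 [250.8 185.3] [ 493.5 -150.    75.1]
knob_grip 0.64 [253.4 181.4] [ 498.  -151.6   77.9]
w4 n 7425 plane tilt deg [0.01 0.03] z 1.0771869307066848
 rect ((0.7490997314453125, 3.6045074462890625), (126.41726684570312, 120.61312103271484), 0.12680481374263763)
 hole 1.1294708251953125 3.8284225463867188 46.30106735229492 ((80.48005676269531, 83.13603973388672), (90.64891815185547, 90.9123764038086), 128.5944061279297)
 centre world [ 495.15 -145.45   83.8 ]
target [497.61 -70.82 191.79] shift cm [-0.08  0.09  0.06] rotvec deg [-0.17  0.12 -0.12]
now local to guard (ex,ey,n): [  0.92  -0.84 130.63] joints [ 0.45  0.28 -0.59  0.6  -1.1   0.68] w 28.377486338358423 [-0.1   0.01  0.44] [ 1.11 -0.06  0.01]
```

View pics/w4.png

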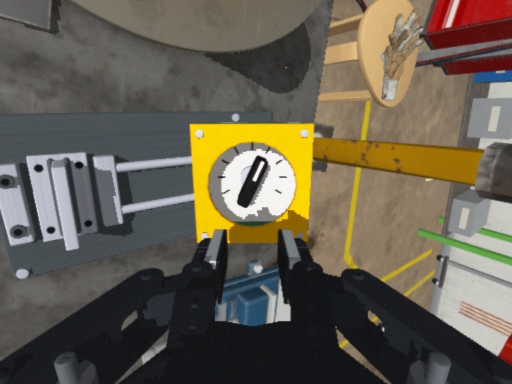

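```bash
sed -i 's/(494.1,-145.3,85.3)/(494.6,-144.6,85.1)/' goal.py; cat > knob.py <<'E'
from g import *
def knob(tag,C=(494.6,-144.6,85.1)):
    im,dp,c=load(tag); Q=cloud(c,dp).reshape(-1,3); L=(Q-np.array(C))@B.T
    m=(np.hypot(L[:,0],L[:,1])<34)&(L[:,2]>-18)&(L[:,2]<-6); P=L[m]; r=cv2.minAreaRect(P[:,:2].astype(np.float32))
    print(len(P),"n",np.median(P[:,2]),r); w,h=r[1]; a=r[2] if w>h else r[2]+90
    print("bar dir deg in (ex,ey)",a, "theta cand rad",np.radians(-a)%np.pi)
    p=L[(np.hypot(L[:,0],L[:,1])<36)&(L[:,2]<-40)]; print("panel n",np.median(p[:,2]),len(p))
if __name__=="__main__": knob(sys.argv[1])
E
python3 knob.py w4; python3 knob.py w3
```

```text
670 n -11.811374807074152 ((0.5964756011962891, -0.12462425231933594), (14.065463066101074, 55.55585479736328), 65.4823226928711)
bar dir deg in (ex,ey) 155.4823226928711 theta cand rad 0.42791419395089614
panel n -49.40772290793641 2049
834 n -11.893465508239515 ((-0.10227584838867188, 0.5047645568847656), (14.580028533935547, 56.88029098510742), 65.32998657226562)
bar dir deg in (ex,ey) 155.32998657226562 theta cand rad 0.43057296082517693
panel n -49.55537990490845 2579
```

```bash
python3 goal.py 0.43 20;python3 goal.py 0.43 -37
```

```text
target [ 495.14 -133.14  101.48] shift cm [-0.13  0.08 11.04] rotvec deg [-0.15  0.16 24.52]
now local to guard (ex,ey,n): [  0.45  -1.54 130.38] joints [ 0.45  0.28 -0.59  0.6  -1.1   0.68] w 28.377486338358423 [-0.1   0.01  0.44] [ 1.11 -0.06  0.01]
target [ 493.6  -165.8    54.79] shift cm [-0.12  0.1  16.74] rotvec deg [-0.15  0.16 24.52]
now local to guard (ex,ey,n): [  0.45  -1.54 130.38] joints [ 0.45  0.28 -0.59  0.6  -1.1   0.68] w 28.377486338358423 [-0.1   0.01  0.44] [ 1.11 -0.06  0.01]
```

>>> {"method": "move_arm", "body": {
  "targets": [
    [-0.1,0.1,4,0,0,10,170],
    [-0.1,0.1,8,0,0,20,170],
    [-0.1,0.1,11,0,0,24.5,170],
    [-0.1,0.1,11,0,0,24.5,170],
    [-0.1,0.1,11,0,0,24.5,170],
    [-0.1,0.1,11,0,0,24.5,170]
  ]
}}

```text
clock: 14.95
position: [496.0, -132.1, 102.8]
ee_rot: [-0.497, 0.814, -0.25, -0.166]
contact_force: [-0.2, 0.2, -0.5]
gripper_width: 28.3
```

```bash
python3 look.py w5; python3 goal.py 0.43 -37
```

```text
[ 496.  -132.1  102.8] [[-0.45, -0.893, -0.021], [-0.727, 0.38, -0.571], [0.518, -0.242, -0.821]] [ 0.3  0.4 -0.8  0.8 -0.8  0.1]
target [ 493.6  -165.8    54.79] shift cm [0.06 0.08 5.86] rotvec deg [-0.24  0.26  0.09]
now local to guard (ex,ey,n): [ 0.65  0.12 21.61] joints [ 0.29  0.39 -0.76  0.82 -0.83  0.11] w 28.104669527248294 [0.81 0.14 0.51] [ 1.16 -0.05 -0.02]
```

View pics/w5.png

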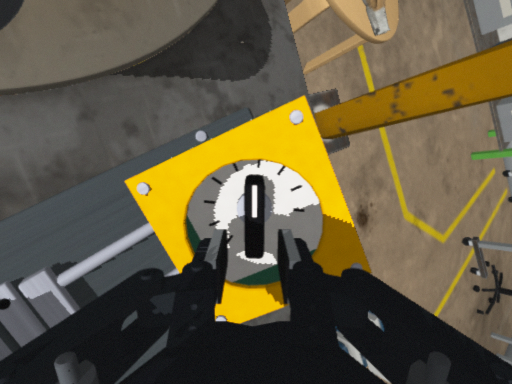

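The knob bar shows vertical at (255,215), midway between the fingers (219 and 290), and the opening is clear all round. I'll go in and grip.

>>> {"method": "move_arm", "body": {
  "targets": [
    [0.05,0.05,2,0,0,0,170],
    [0.05,0.05,4,0,0,0,170],
    [0.05,0.05,5.4,0,0,0,170],
    [0.05,0.05,5.8,0,0,0,170],
    [0.05,0.05,5.8,0,0,0,170],
    [0.05,0.05,5.8,0,0,0,170],
    [0.05,0.05,5.8,0,0,0,200],
    [0.05,0.05,5.8,0,0,0,255],
    [0.05,0.05,5.8,0,0,0,255],
    [0.05,0.05,5.8,0,0,0,255],
    [0.05,0.05,5.8,0,0,0,255]
  ]
}}

```text
clock: 16.38
position: [493.0, -166.2, 55.0]
ee_rot: [-0.497, 0.814, -0.25, -0.167]
contact_force: [-3.1, 2.7, 5.3]
gripper_width: 12.5
```

```bash
python3 goal.py 0.43 -37; python3 -c "
from h import *
st=arm.read_state();Rm=R.from_quat(st['ee_rot']).as_matrix();print(st['clock'],Rm.T@st['wrist_torque'],Rm.T@st['contact_force'])"
```

```text
target [ 493.6  -165.8    54.79] shift cm [-0.07 -0.03 -0.  ] rotvec deg [-0.19  0.14  0.08]
now local to guard (ex,ey,n): [ -0.58  -0.47 -37.02] joints [ 0.17  0.45 -0.84  1.03 -0.71 -0.02] w 12.513013237560871 [-3.1   2.67  5.34] [ 1.    0.56 -0.48]
16.375 [-1.10644647 -0.56264664  0.05462383] [ 2.23248438  2.49988379 -5.82928218]
```

>>> {"method": "move_arm", "body": {
  "targets": [
    [0,0,0,0,0,5,255],
    [0,0,0,0,0,12,255],
    [0,0,0,0,0,19,255],
    [0,0,0,0,0,26,255],
    [0,0,0,0,0,33,255],
    [0,0,0,0,0,40,255],
    [0,0,0,0,0,40,255]
  ]
}}

```text
clock: 17.25
position: [493.3, -166.0, 54.9]
ee_rot: [-0.189, 0.935, -0.292, -0.071]
contact_force: [-1.9, 4.6, 6.1]
gripper_width: 13.1
```

```bash
cat > s.py <<'E'
from h import *
from g import B,ex,ey,n
np.set_printoptions(precision=2,suppress=True)
st=arm.read_state();Rm=R.from_quat(st['ee_rot']).as_matrix();print(st['clock'],"tau tool",Rm.T@st['wrist_torque'],"F tool",Rm.T@st['contact_force'],"w",st['gripper_width'])
ty=-Rm[:,1]; print("theta",np.arctan2(-ty@ey,ty@ex)%(2*np.pi),"tz.n",-Rm[:,2]@n,"loc",B@(st["position"]-np.array((494.6,-144.6,85.1))),"j",st["joints"])
E
python3 s.py
```

```text
17.25 tau tool [-1.33  0.15  0.13] F tool [ 1.77  1.1  -7.59] w 13.066855275728805
theta 1.125430086114917 tz.n 0.9999894341015508 loc [ -0.33  -0.21 -37.03] j [ 0.17  0.45 -0.84  1.03 -0.71 -0.72]
```

>>> {"method": "move_arm", "body": {
  "targets": [
    [0,0,0,0,0,7,255],
    [0,0,0,0,0,14,255],
    [0,0,0,0,0,21,255],
    [0,0,0,0,0,28,255],
    [0,0,0,0,0,35,255],
    [0,0,0,0,0,42,255],
    [0,0,0,0,0,46,255],
    [0,0,0,0,0,46,255]
  ]
}}

```text
clock: 18.25
position: [493.7, -166.0, 54.9]
ee_rot: [0.191, 0.935, -0.296, 0.049]
contact_force: [-0.2, 4.6, 6.1]
gripper_width: 12.7
```

```bash
python3 s.py
```

```text
18.25 tau tool [-0.73  0.51  0.07] F tool [ 0.49  0.14 -7.67] w 12.689256119096354
theta 1.9274519419779905 tz.n 0.999987012061447 loc [  0.11  -0.2  -37.02] j [ 0.17  0.45 -0.84  1.03 -0.71 -1.52]
```

>>> {"method": "move_arm", "body": {
  "targets": [
    [0,0,0,0,0,4,255],
    [0,0,0,0,0,8,255],
    [0,0,0,0,0,12,255],
    [0,0,0,0,0,12,255]
  ]
}}

```text
clock: 18.75
position: [493.8, -166.0, 54.9]
ee_rot: [0.287, 0.91, -0.289, 0.079]
contact_force: [0.3, 2.6, 6.1]
gripper_width: 12.8
```

```bash
python3 s.py; python3 - <<'E'
from fit import *
for n in ["scene","side"]:
    im,dp=arm.get_image(n); Q=cloud(cam(n),dp)
    k=proj(cam(n),[501,-20,40])[0].astype(int)
    cv2.imwrite(f"pics/{n}2.png",cv2.resize(im[k[1]-75:k[1]+75,k[0]-100:k[0]+100],(800,600),interpolation=cv2.INTER_CUBIC))
E
```

```text
18.75 tau tool [-0.66  0.42  0.1 ] F tool [-0.86 -1.03 -6.53] w 12.770907876700036
theta 2.1368026210270585 tz.n 0.9999869050103211 loc [  0.2   -0.24 -37.05] j [ 0.17  0.45 -0.84  1.03 -0.71 -1.73]
```

View pics/scene2.png

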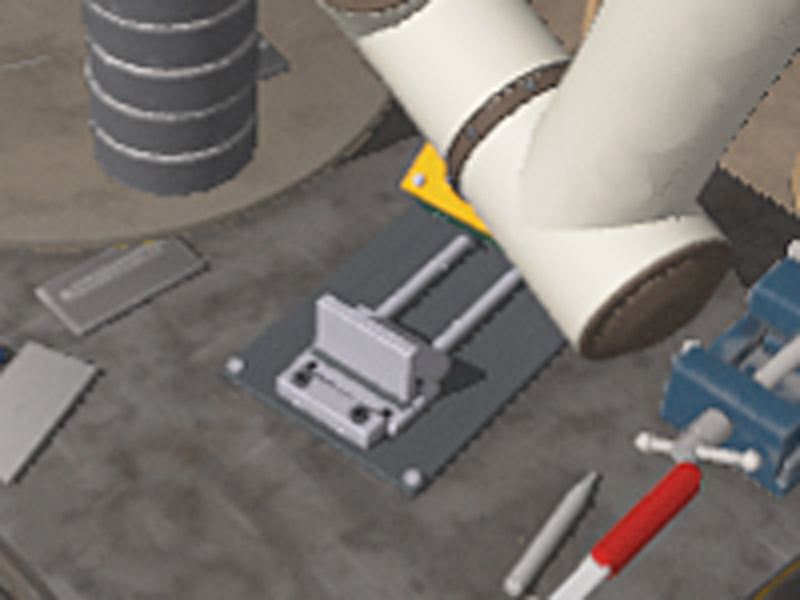

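The jaw has followed the knob: the bracket now sits next to the anvil in the crop, at (365,345) against (335,400). I'll continue in small steps and watch the torque.

>>> {"method": "move_arm", "body": {
  "targets": [
    [0,0,0,0,0,3,255],
    [0,0,0,0,0,5,255],
    [0,0,0,0,0,5,255]
  ]
}}

```text
clock: 19.23
position: [493.8, -166.0, 54.9]
ee_rot: [0.326, 0.896, -0.286, 0.092]
contact_force: [1.1, 2.5, 5.4]
gripper_width: 13.0
```

```bash
python3 s.py
```

```text
19.225 tau tool [-0.63  0.43  0.15] F tool [-1.39 -0.23 -5.91] w 12.982708421582974
theta 2.223788941932355 tz.n 0.9999865893266016 loc [  0.25  -0.27 -37.02] j [ 0.17  0.45 -0.84  1.03 -0.71 -1.81]
```

>>> {"method": "move_arm", "body": {
  "targets": [
    [0,0,0,0,0,3,255],
    [0,0,0,0,0,5,255],
    [0,0,0,0,0,5,255]
  ]
}}

```text
clock: 19.6
position: [493.9, -166.1, 54.9]
ee_rot: [0.365, 0.881, -0.281, 0.104]
contact_force: [1.3, 3.6, 4.4]
gripper_width: 13.1
```

```bash
python3 s.py
```

```text
19.6 tau tool [-0.54  0.41  0.06] F tool [-0.55  1.12 -5.64] w 13.062186119856799
theta 2.311020775895312 tz.n 0.9999867209634986 loc [  0.28  -0.3  -37.03] j [ 0.17  0.45 -0.84  1.03 -0.71 -1.9 ]
```

>>> {"method": "move_arm", "body": {
  "targets": [
    [0,0,0,0,0,3,255],
    [0,0,0,0,0,6,255],
    [0,0,0,0,0,6,255]
  ]
}}

```text
clock: 19.98
position: [493.9, -166.1, 55.0]
ee_rot: [0.411, 0.861, -0.276, 0.119]
contact_force: [1.1, 2.5, 5.3]
gripper_width: 13.3
```

```bash
python3 s.py
```

```text
19.975 tau tool [-0.55  0.33 -0.  ] F tool [-1.4   0.12 -5.82] w 13.338091631704453
theta 2.4156142772937823 tz.n 0.9999870248897411 loc [  0.29  -0.35 -37.04] j [ 0.17  0.45 -0.84  1.03 -0.71 -2.01]
```

>>> {"method": "move_arm", "body": {
  "targets": [
    [0,0,0,0,0,3,255],
    [0,0,0,0,0,6,255],
    [0,0,0,0,0,6,255]
  ]
}}

```text
clock: 20.35
position: [493.9, -166.1, 55.0]
ee_rot: [0.455, 0.838, -0.269, 0.133]
contact_force: [1.9, 2.3, 4.0]
gripper_width: 13.1
```

```bash
python3 s.py
```

```text
20.35 tau tool [-0.48  0.3  -0.16] F tool [-1.31  1.24 -4.6 ] w 13.10006451965987
theta 2.519640524029773 tz.n 0.9999866132619013 loc [  0.36  -0.38 -37.  ] j [ 0.17  0.45 -0.84  1.03 -0.71 -2.11]
```

>>> {"method": "move_arm", "body": {
  "targets": [
    [0,0,0,0,0,3,255],
    [0,0,0,0,0,3,255]
  ]
}}

```text
clock: 20.6
position: [494.0, -166.2, 55.0]
ee_rot: [0.477, 0.826, -0.266, 0.14]
contact_force: [1.2, 1.0, 5.1]
gripper_width: 12.7
```

```bash
python3 s.py
```

```text
20.6 tau tool [-0.51  0.25 -0.23] F tool [-2.38 -0.11 -4.81] w 12.652055582529561
theta 2.571622457061172 tz.n 0.9999868523105723 loc [  0.38  -0.41 -37.01] j [ 0.17  0.45 -0.84  1.03 -0.71 -2.16]
```

>>> {"method": "move_arm", "body": {
  "targets": [
    [0,0,0,0,0,3,255],
    [0,0,0,0,0,3,255]
  ]
}}

```text
clock: 20.85
position: [494.0, -166.2, 55.0]
ee_rot: [0.498, 0.814, -0.262, 0.147]
contact_force: [2.4, 1.8, 4.8]
gripper_width: 13.0
```

```bash
python3 s.py
```

```text
20.85 tau tool [-0.45  0.23 -0.31] F tool [-2.2   1.47 -5.07] w 12.974128592212923
theta 2.6236502630538974 tz.n 0.9999868794967345 loc [  0.39  -0.43 -37.01] j [ 0.17  0.45 -0.84  1.03 -0.71 -2.22]
```

>>> {"method": "move_arm", "body": {
  "targets": [
    [0,0,0,0,0,0,230],
    [0,0,0,0,0,0,200],
    [0,0,0,0,0,0,170],
    [0,0,0,0,0,0,170],
    [0,0,0,0,0,0,170],
    [0,0,-2,0,0,0,170],
    [0,0,-4,0,0,0,170],
    [0,0,-8,0,0,0,170],
    [0,0,-13,0,0,0,170],
    [0,0,-17,0,0,0,170],
    [0,0,-17,0,0,0,170]
  ]
}}

```text
clock: 22.22
position: [498.5, -67.1, 195.8]
ee_rot: [0.5, 0.813, -0.259, 0.148]
contact_force: [0.5, -0.4, -1.0]
gripper_width: 28.7
```

```bash
python3 s.py; python3 look.py w6 ; python3 knob.py w6; python3 - <<'E'
from fit import *
for n in ["scene","side"]:
    im,dp=arm.get_image(n); Q=cloud(cam(n),dp)
    k=proj(cam(n),[501,-20,40])[0].astype(int)
    cv2.imwrite(f"pics/{n}3.png",cv2.resize(im[k[1]-75:k[1]+75,k[0]-100:k[0]+100],(800,600),interpolation=cv2.INTER_CUBIC))
E
```

```text
22.225 tau tool [-0.55  1.07  0.03] F tool [-0.02  0.55  1.05] w 28.65388647957946
theta 2.6281841649399573 tz.n 0.9999508059047311 loc [  0.26   0.12 135.17] j [ 0.46  0.28 -0.59  0.6  -1.1  -1.95]
[498.5 -67.1 195.8] [[-0.457, 0.889, -0.018], [0.736, 0.367, -0.57], [-0.5, -0.274, -0.822]] [ 0.5  0.3 -0.6  0.6 -1.1 -1.9]
647 n -11.864915705253543 ((-0.33274364471435547, 0.6251659393310547), (55.807281494140625, 14.081513404846191), 42.100528717041016)
bar dir deg in (ex,ey) 42.100528717041016 theta cand rad 2.406799810647003
panel n -49.51457509686159 2064
```

View pics/w6.png

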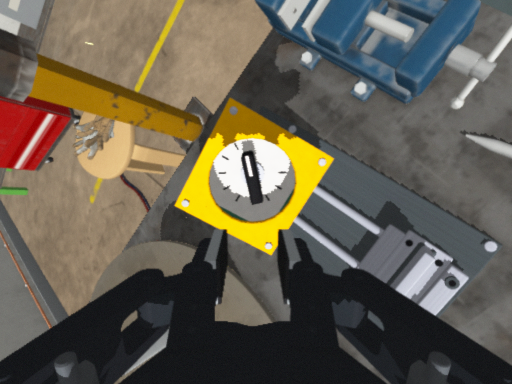

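View pics/side3.png

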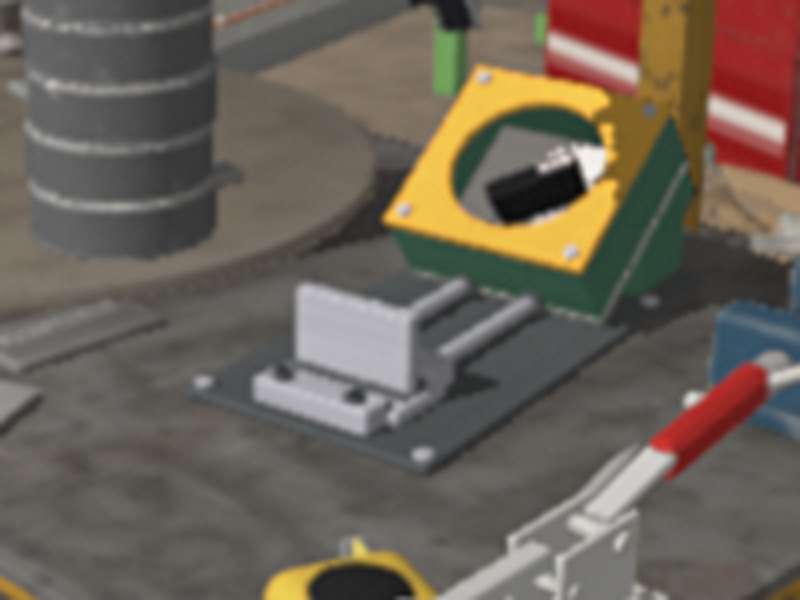

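```bash
python3 - <<'E'
from fit import *
im,dp,c=load("w6"); Q=cloud(c,dp)
for b,n in [((430,570,0,70,50,64),"web"),((430,570,46,85,16.5,22.5),"anvil"),((430,570,-25,10,16.5,24),"jaw")]:
    P=top(Q,b,n)
for n in ["scene","side"]:
    im,dp=arm.get_image(n); Q=cloud(cam(n),dp); print(n)
    top(Q,(430,570,0,60,50,64),"web");top(Q,(440,560,43,75,17,23),"anvil"); top(Q,(440,560,-28,8,17,24),"jaw")
E
```

```text
web 678 z 56.100753985277066 rect ((488.20025634765625, 23.18860626220703), (10.934683799743652, 42.9477424621582), 87.0084457397461) xr 466.60092426999245 509.40044825124164 yr 16.764436459469046 28.632205790798125
anvil 1009 z 18.771355681467128 rect ((493.3685302734375, 54.56376647949219), (18.165748596191406, 49.903282165527344), 87.93509674072266) xr 468.23845778423424 518.0574427808256 yr 46.003345830111286 64.29901805960247
jaw 961 z 18.73194889951219 rect ((495.013427734375, -12.387306213378906), (23.713041305541992, 58.202239990234375), 86.3564682006836) xr 466.03588603600105 523.5738963167648 yr -23.78237413961397 0.8732535897097939
scene
web 143 z 56.698409575963865 rect ((499.00714111328125, 22.643239974975586), (12.987425804138184, 69.95250701904297), 87.68790435791016) xr 463.9555720164727 534.1127491803334 yr 16.207524106902156 30.043668113281683
anvil 153 z 19.994281171990792 rect ((497.72796630859375, 53.50238800048828), (23.08116912841797, 74.0476303100586), 87.44438171386719) xr 460.4455295184419 534.547203857471 yr 43.194852580385486 66.3787168529833
jaw 79 z 19.9
[... 152 characters left out ...]
668480168 yr -26.99722675838541 2.716923063593981
side
web 162 z 56.07426832222609 rect ((502.31512451171875, 24.7689151763916), (13.442211151123047, 69.43498229980469), 89.54544067382812) xr 467.6282482638579 537.0343291681842 yr 17.774125862259893 31.725432410557573
anvil 153 z 19.977895316115678 rect ((503.99078369140625, 56.387142181396484), (19.35208511352539, 71.60575103759766), 86.78878784179688) xr 468.5448606065763 539.5216590948046 yr 45.33701806122929 67.82340034793344
jaw 42 z 20.02408570444345 rect ((475.41064453125, -10.144638061523438), (16.558687210083008, 28.06749725341797), 30.550975799560547) xr 465.97494916542195 486.1817787344203 yr -24.461822284403866 5.7933334762784625
```

Everything agrees so far: the jaw–anvil gap is about 46.0 mm, the bracket is upright and square, and the knob rests at 2.41 rad after springing back. There's plenty of time, so I'll regrip once to confirm the torque directly.

```bash
sed -i 's/ty=-bar/ty=-bar/' goal.py; python3 goal.py 2.407 -37
```

```text
target [ 493.6  -165.8    54.79] shift cm [-0.06  0.23 16.78] rotvec deg [  0.01  -0.01 -12.59]
now local to guard (ex,ey,n): [ -2.32  -0.63 130.76] joints [ 0.46  0.28 -0.59  0.6  -1.1  -1.95] w 28.384187527778643 [0.42 1.26 0.02] [ 1.17 -0.08  0.04]
```

>>> {"method": "move_arm", "body": {
  "targets": [
    [0,0.2,6,0,0,-6,170],
    [-0.06,0.23,11,0,0,-12.6,170],
    [-0.06,0.23,11,0,0,-12.6,170],
    [-0.06,0.23,14,0,0,-12.6,170],
    [-0.06,0.23,16.4,0,0,-12.6,170],
    [-0.06,0.23,16.8,0,0,-12.6,170],
    [-0.06,0.23,16.8,0,0,-12.6,170],
    [-0.06,0.23,16.8,0,0,-12.6,200],
    [-0.06,0.23,16.8,0,0,-12.6,255],
    [-0.06,0.23,16.8,0,0,-12.6,255],
    [-0.06,0.23,16.8,0,0,-12.6,255],
    [-0.06,0.23,16.8,0,0,-12.6,255]
  ]
}}

```text
clock: 23.98
position: [495.7, -163.5, 56.4]
ee_rot: [0.407, 0.863, -0.275, 0.118]
contact_force: [-2.9, 6.2, 3.2]
gripper_width: 13.3
```

```bash
python3 s.py
```

```text
23.975 tau tool [-0.53  1.99  0.06] F tool [ 4.44 -0.21 -6.08] w 13.26053174227847
theta 2.406945844599571 tz.n 0.999979942619343 loc [  2.03   1.07 -34.31] j [ 0.18  0.45 -0.84  1.01 -0.72 -1.99]
```

>>> {"method": "move_arm", "body": {
  "targets": [
    [0,0,0,0,0,3,255],
    [0,0,0,0,0,4,255],
    [0,0,0,0,0,4,255]
  ]
}}

```text
clock: 24.35
position: [495.8, -163.6, 56.5]
ee_rot: [0.436, 0.848, -0.271, 0.127]
contact_force: [-2.6, 5.6, 4.6]
gripper_width: 13.0
```

```bash
python3 s.py
```

```text
24.35 tau tool [-0.33  1.93 -0.15] F tool [ 3.2  -1.06 -6.88] w 13.012074673346246
theta 2.4758924834599503 tz.n 0.9999808534215351 loc [  2.12   0.92 -34.32] j [ 0.18  0.45 -0.84  1.02 -0.72 -2.06]
```

>>> {"method": "move_arm", "body": {
  "targets": [
    [0,0,0,0,0,3,255],
    [0,0,0,0,0,4,255],
    [0,0,0,0,0,4,255]
  ]
}}

```text
clock: 24.72
position: [495.9, -163.7, 56.5]
ee_rot: [0.466, 0.833, -0.267, 0.137]
contact_force: [-2.0, 5.2, 5.6]
gripper_width: 13.2
```

```bash
python3 s.py
```

```text
24.725 tau tool [-0.2   1.8  -0.27] F tool [ 2.11 -1.29 -7.54] w 13.159773479642304
theta 2.5453332534022417 tz.n 0.9999812090802532 loc [  2.23   0.78 -34.32] j [ 0.18  0.45 -0.84  1.02 -0.72 -2.13]
```

>>> {"method": "move_arm", "body": {
  "targets": [
    [0,0,0,0,0,2,255],
    [0,0,0,0,0,2,255],
    [0,0,0,0,0,2,235],
    [0,0,0,0,0,2,200],
    [0,0,0,0,0,2,170],
    [0,0,0,0,0,2,170],
    [0,0,0,0,0,2,170],
    [0,0,-2,0,0,2,170],
    [0,0,-4,0,0,2,170],
    [0,0,-8,0,0,2,170],
    [0,0,-13,0,0,2,170],
    [0,0,-17,0,0,2,170],
    [0,0,-17,0,0,2,170],
    [0,0,-17,0,0,2,170]
  ]
}}

```text
clock: 26.48
position: [498.4, -68.0, 194.3]
ee_rot: [0.481, 0.824, -0.266, 0.14]
contact_force: [0.1, -0.5, -1.3]
gripper_width: 28.5
```

```bash
python3 s.py; python3 look.py w7 ; python3 knob.py w7; python3 - <<'E'
from fit import *
im,dp,c=load("w7"); Q=cloud(c,dp)
for b,n in [((430,570,0,70,50,64),"web"),((430,570,46,85,16.5,22.5),"anvil"),((430,570,-25,10,16.5,24),"jaw")]:
    P=top(Q,b,n)
im,dp=arm.get_image("scene"); cv2.imwrite("pics/scene4.png",im); np.save("scene4.npy",dp)
for t in ["coupon_a","pliers","tape_measure","bracket"]:
    for q in arm.tip_of(t,"scene")[:2]: print(t,round(q["score"],2),np.array(q["uv"]))
E
```

```text
26.475 tau tool [-0.6   0.96  0.06] F tool [0.23 0.32 1.37] w 28.491994002418036
theta 2.5816870664305154 tz.n 0.9999980899978339 loc [  0.21   0.2  133.5 ] j [ 0.46  0.28 -0.59  0.6  -1.11 -1.9 ]
[498.4 -68.  194.3] [[-0.498, 0.867, -0.025], [0.718, 0.396, -0.572], [-0.486, -0.303, -0.82]] [ 0.5  0.3 -0.6  0.6 -1.1 -1.9]
648 n -11.850959499471443 ((-0.5013866424560547, 0.4543724060058594), (55.40701675415039, 13.978523254394531), 41.80253219604492)
bar dir deg in (ex,ey) 41.80253219604492 theta cand rad 2.4120008310978736
panel n -49.52419872680814 2088
web 610 z 56.0287827119987 rect ((501.64654541015625, 22.149662017822266), (10.354781150817871, 69.64783477783203), 86.7032699584961) xr 466.76280166882833 536.5675254449064 yr 15.849622417028403 28.632204501353616
anvil 809 z 18.85388162563305 rect ((488.2868957519531, 54.7747688293457), (18.14101791381836, 39.2619743347168), 87.98895263671875) xr 468.45451419694115 507.714094930559 yr 46.042616342723235 64.35855348711497
jaw 819 z 18.71550993460761 rect ((490.1073913574219, -12.941550254821777), (25.06787872314453, 49.393131256103516), 87.19839477539062) xr 465.9735302191121 514.5226105850911 yr -24.948629305428046 0.6006672831195647
coupon_a 0.96 [212.2 210.8]
coupon_a 0.69 [184.6 242.2]
pliers 0.58 [149.1 220.6]
tape_measure 0.74 [263.3 317.5]
bracket 0.65 [268.5 233.2]
```

View pics/scene4.png

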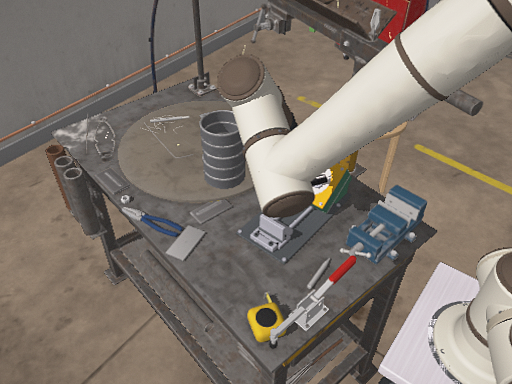

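The scene view shows the bracket clamped at (270,232), the bystanders at their starting pixels, and the gripper clear of everything. I'm handing the job in.

```bash
python3 -c "
from bench import arm
print(arm.job_done())"
```

```text
the job is handed in; nothing more can be done
None
```

The bracket stands on its foot in the lane, clamped by turning the knob clockwise through the guard opening. I handed the job in at about 26.6 s of the 72 s allowed; no verdict is reported.

- **Bracket:** it is upright, about 0.5° off parallel to the jaws and centred along them to about 1 mm. It sits against the anvil, with jaw and anvil faces about 46 mm apart.
- **Knob:** I turned it from 0.43 to about 2.6 rad and let go. I then regripped once to check: the torque rose straight away to about 0.3 N m, so the clamp had held. After each release the knob settled at 2.41 rad.
- **Surroundings:** the plates, pliers and tape measure show at their starting positions in the last picture. The arm and gripper were clear of everything.

**Checks that disagreed or stayed indirect:**
- The wrist camera reads heights about 1.8 mm low; I corrected for that.
- The scene and side cameras differed by 1–3 mm in position.
- The torque reading drifts by about 0.1 N m. The first tightening may therefore have reached about 0.45 N m, a little over the 0.4 N m mark.
- On the regrip the gripper sat about 2 mm off the knob's axis, with no visible effect.
- The clamping force is inferred from the torque and the repeatable spring-back, not measured directly.

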